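# Torque-check the sample jar lids and flag the loose ones

### The arm

A 7-joint arm with a two-finger parallel gripper is mounted at the origin on the work surface. World frame = base frame: x ahead of the robot, y to its left, z up, the work surface at z = 0. Lengths are in mm, angles in rad, forces in N, time in s.
With the tool pointing down it reaches from about 400 to 900 mm from the base axis. Payload 5.5 kg.
Tool frame: the origin (TCP) lies midway between the tips of the shut fingers; the grasp point (between the pads) lies 19 mm behind it; z points along the fingers, y is the direction in which the jaws open and shut (so a half turn about z gives the same grasp; the last joint's range is limited). The gripper opens to 85 mm and grips with 20 to 120 N. Pads are 22 mm wide; open, the fingers measure 114 mm over their backs; the gripper's body (76 mm by 85 mm) begins 54 mm behind the grasp point. The pads swing forward as they close: fully open they stand 13 mm farther back than shut.
Start: joints at [1.537, 0.501, -0.427, 1.55, 0.221, 1.138, -0.21], TCP at [190.133, -621.57, 231.31] pointing down, gripper open.
Joint ranges: [-2.88, 2.88], [-0.31, 2.03], [-1.54, 1.56], [0.2, 2.42], [-1.41, 4.55], [0.19, 2.02], [-2.57, 2.57]. Speed limits (rad/s): [2.57, 2.57, 3.14, 3.14, 3.14, 3.14, 3.14].

### API

Orientations are given as a unit quaternion [x, y, z, w].
In Python, from rig import arm, ungrasp, gripper_close, planner, cams gives the robot as it stands. Calls block until the motion is done:
- arm.move_to(position, orientation): joint-space move of the TCP to a pose.
- arm.move_straight(position, rate=150, attitude=None, contact_N=None): straight line of the TCP; attitude=None keeps the orientation; rate is the mean speed in mm/s. With contact_N (N) it stops when the force on the tool has changed by that much, and returns True; else False.
- arm.move_joints(angles): joint-space move.
- ungrasp() and gripper_close(strength=None): open the fingers fully, or close them until they stop; strength is the grip in N (None keeps the last).
- arm.pause(seconds).
- planner.solve_ik(position, orientation): joint angles nearest the present ones, or None.
- cams.snapshot(name): name is "scene" or "top" or "wrist"; returns the picture (480x640x3 uint8, red, green, blue); there is no depth.
- cams.calibration(name): a dict with "intrinsics" (3x3 intrinsics, pixels), "rvec" (rotation vector, rad) and "tvec" (3), from world to camera coordinates, as OpenCV has them. Camera axes: x right, y down, z forward; pixel columns grow to the right and rows downward; lengths in mm; the calibration is good to about 2 mm. A picture is of the moment at which its call begins: read the wrist's pose just before it. calibration takes no time and is no camera call; for the wrist camera it gives the pose at the moment of the call.
A pose or a line that the arm cannot do raises arm.PlanningError and nothing moves.
- arm.sign_off(): hands the job in, once; it reports no verdict.
Readings, each from a call of its own:
- arm.current_time_s(): time.
- arm.current_joints(): joint angles.
- arm.current_qvel(): joint speeds.
- arm.current_tau(): joint torques, N m.
- arm.current_eef_pos(): TCP position.
- arm.current_tool_rot(): TCP orientation.
- arm.current_wrist_force(): force on the tool from outside, world axes, zero at the start.
- arm.current_moment(): the same for the moment, N m.
- arm.current_finger_gap(): finger opening in mm.
Only numpy, scipy, OpenCV 4.12 (cv2) and the standard library are available. Lean on these libraries where they do the work, as an engineer would, in place of code of your own. Each camera call takes 0.05 s, during which the arm holds its last target.

### The job

Check the lids of the three sample jars in the torque rack one after another, starting at the end with the blue dots: twist each lid gently until it either slips on its jar (turn it a good 10 degrees past that point) or brings its clamp's pointer into the green lines, never beyond them into the red, and do not unscrew any lid. Pull the red flag tab of every jar whose lid slipped fully out towards the robot, leave the tabs of the tight jars home, and do not disturb the things standing about.

Things in the scene. Friction and masses are not known exactly. Their poses are not given: they have to be found in the camera images.
- rack: Fixed grey torque-check rack, 380 mm long in its own y, with three jars. Origin: underside, below the middle jar. Its x points away from the robot, its y along the row to the end with the blue dots. Deck (x -55 to 55 mm) 30 mm high; lower front apron (x -155 to -55 mm) 14 mm high, carrying the flag tabs. One or two of its three lids are loose.
- stand: Bystander: fixed grey stand, 110 mm square, 30 mm high, left of the rack, with a fourth jar like the others (lid top 130 mm above the table) that is not part of the work. Origin: centre of its underside.
- place_1 (a point): Centre of the red lid of the jar at the rack's blue-dot end, on its vertical turning axis, 119 mm above the table; axes as the rack's. Round ribbed lid 50 mm across, 22 mm high (top at 130 mm), with a white stripe and rib on its top from centre to rim (above the clamp's pointer at the start); the white jar below is 42 mm across. Jars are 120 mm apart. Grip the lid firmly (about 40 N), or the fingers slip on it.
- place_2 (a point): As place_1, for the middle jar. Feel of the lids: twisted either way, a loose lid slips round on its jar at 0.05 to 0.2 N m and stays where it is left, the clamp's pointer staying short of the green lines; a tight lid takes jar and pointer round with it, into the green lines (over 0.3 N m), and does not slip below 0.7 N m.
- place_3 (a point): As place_1, for the jar at the end without dots. All jars: the lid's centre is fixed to this point throughout; only its turn changes.
- dial_1 (a point): Centre of the top of the white dial disc (100 mm across) under the jar at place 1, on the lid's axis, 36 mm above the table; axes as the rack's; fixed. All jars: the jar's clamp turns with the jar about this axis against a spring, 1.6 N m/rad either way, and springs back to rest when let go. A black pointer on the clamp, its tip 43 mm from the axis, shows the twist.
- dial_2 (a point): As dial_1, for place 2. All dials: the pointer rests midway between two groups of lines on the disc, about on the rack's +x side (up to 0.7 rad off; the disc is turned with it). To both sides, measured from rest: green lines at 0.22, 0.28 and 0.34 rad, red lines at 0.41 and 0.47 rad.
- dial_3 (a point): As dial_1, for place 3.
- flag_1_grip (a point): Point at which to pinch the red flag tab of place 1, 41 mm above the table, on the robot's side of that jar (95 mm from its axis along the rack's -x when home); axes as the rack's. The tab is an upright fin 12 mm thick (rack's y), 26 mm long (rack's x), its top 56 mm above the table.
- flag_1 (a joint): Travel in m of flag tab 1 along the rack's -x, towards the robot: 0 home (not flagged), 0.035 fully out (flagged, a red plate shows behind it). Sliding takes about 2 N and it stays where it is left.
- flag_2_grip (a point): Point at which to pinch the red flag tab of place 2, 41 mm above the table, on the robot's side of that jar (95 mm from its axis along the rack's -x when home); axes as the rack's. Tab as flag_1.
- flag_2 (a joint): Travel in m of flag tab 2 along the rack's -x, towards the robot: 0 home (not flagged), 0.035 fully out (flagged, a red plate shows behind it). Sliding takes about 2 N and it stays where it is left.
- flag_3_grip (a point): Point at which to pinch the red flag tab of place 3, 41 mm above the table, on the robot's side of that jar (95 mm from its axis along the rack's -x when home); axes as the rack's. Tab as flag_1.
- flag_3 (a joint): Travel in m of flag tab 3 along the rack's -x, towards the robot: 0 home (not flagged), 0.035 fully out (flagged, a red plate shows behind it). Sliding takes about 2 N and it stays where it is left.
- reagent: Bystander: amber bottle, 66 mm across, 150 mm high, to the left of the rack. Origin: centre of its underside.
- dish: Bystander: low glass dish, 90 mm across, 16 mm high, to the right. Origin: centre of its underside.
- tubes: Bystander: blue rack of capped tubes, 70 by 170 mm, 102 mm high, to the right. Origin: centre of its underside.

How it is judged (in metres and radians):
On the way, in this order (a step that is already met when the one before it is completed fails the run):
1. the lid at place 1 has been tried: it has slipped round by at least 0.15 rad, or its clamp's pointer stands at 0.19 rad or more (about 0.3 N m) (((horizontal distance between jar_a_c0 and place_1 below 0.03 m and distance of lid_a_c1 from where it was at the start of the episode above 0.00285 m) or (horizontal distance between jar_b_c0 and place_1 below 0.03 m and distance of lid_b_c1 from where it was at the start of the episode above 0.00285 m) or (horizontal distance between jar_c_c0 and place_1 below 0.03 m and distance of clamp_c_c1 from where it was at the start of the episode above 0.00683 m) or (horizontal distance between jar_d_c0 and place_1 below 0.03 m and distance of clamp_d_c1 from where it was at the start of the episode above 0.00683 m))), for 0.1 s.
2. the lid at place 2 has been tried: it has slipped round by at least 0.15 rad, or its clamp's pointer stands at 0.19 rad or more (about 0.3 N m) (((horizontal distance between jar_a_c0 and place_2 below 0.03 m and distance of lid_a_c1 from where it was at the start of the episode above 0.00285 m) or (horizontal distance between jar_b_c0 and place_2 below 0.03 m and distance of lid_b_c1 from where it was at the start of the episode above 0.00285 m) or (horizontal distance between jar_c_c0 and place_2 below 0.03 m and distance of clamp_c_c1 from where it was at the start of the episode above 0.00683 m) or (horizontal distance between jar_d_c0 and place_2 below 0.03 m and distance of clamp_d_c1 from where it was at the start of the episode above 0.00683 m))), for 0.1 s.
3. the lid at place 3 has been tried: it has slipped round by at least 0.15 rad, or its clamp's pointer stands at 0.19 rad or more (about 0.3 N m) (((horizontal distance between jar_a_c0 and place_3 below 0.03 m and distance of lid_a_c1 from where it was at the start of the episode above 0.00285 m) or (horizontal distance between jar_b_c0 and place_3 below 0.03 m and distance of lid_b_c1 from where it was at the start of the episode above 0.00285 m) or (horizontal distance between jar_c_c0 and place_3 below 0.03 m and distance of clamp_c_c1 from where it was at the start of the episode above 0.00683 m) or (horizontal distance between jar_d_c0 and place_3 below 0.03 m and distance of clamp_d_c1 from where it was at the start of the episode above 0.00683 m))), for 0.1 s.
At the end, for the whole second after the job is handed in: At each of the three places: the flag tab is out by more than 25 mm if that jar's lid is a loose one (slips below 0.3 N m), and within 6 mm of home if it is tight. All clamps have sprung back to within 2 mm of rest at the pointer (((horizontal distance between any of jar_a_c0, jar_b_c0 and place_1 below 0.03 m and value of joint flag_1 above 0.025 m) or (not (horizontal distance between any of jar_a_c0, jar_b_c0 and place_1 below 0.03 m) and value of joint flag_1 below 0.006 m)) and ((horizontal distance between any of jar_a_c0, jar_b_c0 and place_2 below 0.03 m and value of joint flag_2 above 0.025 m) or (not (horizontal distance between any of jar_a_c0, jar_b_c0 and place_2 below 0.03 m) and value of joint flag_2 below 0.006 m)) and ((horizontal distance between any of jar_a_c0, jar_b_c0 and place_3 below 0.03 m and value of joint flag_3 above 0.025 m) or (not (horizontal distance between any of jar_a_c0, jar_b_c0 and place_3 below 0.03 m) and value of joint flag_3 below 0.006 m)) and distance of each of clamp_a_c1, clamp_b_c1, clamp_c_c1, clamp_d_c1 from where it was at the start of the episode below 0.002 m); the robot touches nothing.
It fails at once if a lid is over-twisted: a clamp's pointer goes beyond 0.40 rad (about 0.64 N m), into the red lines (distance of any of clamp_a_c1, clamp_b_c1, clamp_c_c1, clamp_d_c1 from where it was at the start of the episode above 0.0143 m).
It fails at once if a lid is unscrewed: turned more than about 60 degrees (distance of any of lid_a_c1, lid_b_c1, lid_c_c1, lid_d_c1 from where it was at the start of the episode above 0.019 m).
It fails at once if the amber bottle, the glass dish or the tube rack is shifted by more than 20 mm (distance of any of reagent, dish, tubes from where it was at the start of the episode above 0.02 m).
It also fails if it takes over 72 s, if anything falls off the work surface, if the arm or the gripper's body presses on something with over 40 N, if the wrist force passes 120 N, or if a joint passes its speed limit or range.

## Working session

There is one attempt and no reset: what is moved stays moved. The work goes in short steps, each a Python script; the robot and the scene stay as the last script left them, time stands still between calls to the robot, and variables do not carry over. Pictures are saved under pics/ and viewed, and the job is handed in when it is done.

```bash
ls; mkdir -p pics
python3 - <<'E'
from rig import arm,cams
import cv2,numpy as np
for n in("scene","top","wrist"):
    c=cams.calibration(n); im=cams.snapshot(n); cv2.imwrite(f"pics/{n}0.png",im[:,:,::-1])
    R=cv2.Rodrigues(np.array(c["rvec"],float))[0]; print(n,c["intrinsics"],-R.T@np.array(c["tvec"]).ravel())
print(arm.current_time_s(),arm.current_tool_rot(),arm.current_finger_gap())
E
```

```text
pics
scene [[451.86771576   0.         319.16882599]
 [  0.         451.86771576 240.13714522]
 [  0.           0.           1.        ]] [1084.64657976 -590.99052572 1017.21748795]
top [[476.76836741   0.         321.58149711]
 [  0.         476.76836741 241.85471896]
 [  0.           0.           1.        ]] [ 401.10722794  -22.72853233 1123.15861176]
wrist [[339.57519859   0.         325.90744873]
 [  0.         339.57519859 235.7844427 ]
 [  0.           0.           1.        ]] [ 257.20193391 -599.527578    373.68663154]
0.15 [ 9.89006064e-01  1.47873091e-01 -8.34097132e-05 -7.39274906e-04] 85.74554203345178
```

View pics/scene0.png

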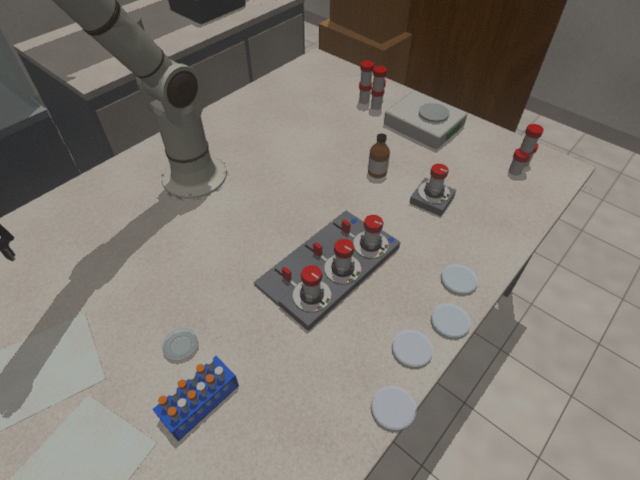

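View pics/top0.png

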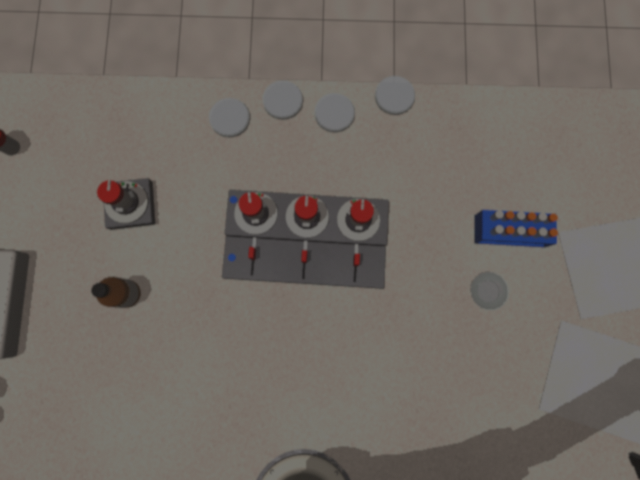

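The top picture shows the rack's blue-dot end at the left (+y), with lids near (250,204), (306,208), (362,212) and tabs near (252,253), (304,256), (357,259). Next I measure them precisely.

```bash
cat > h.py <<'E'
import cv2,numpy as np
from rig import arm,cams,ungrasp,gripper_close,planner
def ray(c,uv,z):
    K=np.array(c["intrinsics"],float);R=cv2.Rodrigues(np.array(c["rvec"],float))[0];t=np.array(c["tvec"],float).ravel()
    p=cv2.undistortPoints(np.array([[uv]],float),K,None).ravel()
    C=-R.T@t; d=R.T@np.array([p[0],p[1],1]); return C+d*(z-C[2])/d[2]
def proj(c,P):
    return cv2.projectPoints(np.array(P,float).reshape(-1,3),np.array(c["rvec"],float),np.array(c["tvec"],float),np.array(c["intrinsics"],float),None)[0].reshape(-1,2)
E
python3 - <<'E'
from h import *
for n in("top","scene"):
    im=cv2.imread(f"pics/{n}0.png"); c=cams.calibration(n)
    b,g,r=[im[:,:,i].astype(int) for i in range(3)]
    m=((r>90)&(g<r*0.4)&(b<r*0.4)).astype(np.uint8)
    k,l,s,ce=cv2.connectedComponentsWithStats(m)
    for i in range(1,k):
        if s[i,4]>25: print(n,s[i],ce[i].round(1),ray(c,ce[i],119).round(0),ray(c,ce[i],48).round(0))
    m=((b>90)&(r<b*0.6)).astype(np.uint8)
    k,l,s,ce=cv2.connectedComponentsWithStats(m)
    for i in range(1,k):
        if s[i,4]>8: print(n,'blue',s[i],ce[i].round(1),ray(c,ce[i],30).round(0),ray(c,ce[i],14).round(0))
im=cv2.imread("pics/top0.png"); cv2.imwrite("pics/topc.png",cv2.resize(im[180:300,210:400],None,fx=4,fy=4,interpolation=2))
im=cv2.imread("pics/scene0.png"); cv2.imwrite("pics/scenec.png",cv2.resize(im[205:325,250:410],None,fx=4.8,fy=4.8,interpolation=2))
E
```

```text
top [ 98 182  22  20 314] [108.6 192. ] [662. 437. 119.] [680. 469.  48.]
top [240 193  21  22 319] [250.  204.3] [642. 130. 119.] [659. 141.  48.]
top [296 197  21  21 319] [305.9 207.9] [637.   9. 119.] [654.  11.  48.]
top [351 201  22  21 324] [361.6 211.5] [ 632. -111.  119.] [ 649. -117.   48.]
top [249 248   5  10  38] [250.7 252.3] [538. 123. 119.] [547. 134.  48.]
top [302 251   5  10  42] [303.7 255.4] [534.  11. 119.] [543.  13.  48.]
top [355 254   5  10  39] [356.7 258.7] [ 530. -102.  119.] [ 539. -107.   48.]
top blue [230 196   7   7  41] [233.  199.2] [675. 184.  30.] [679. 187.  14.]
top blue [ 481  210   75   37 1113] [513.1 231.8] [ 614. -474.   30.] [ 617. -480.   14.]
top blue [228 254   8   7  43] [231.4 257. ] [538. 180.  30.] [540. 183.  14.]
scene [361  61  13   7  77] [366.8  63.8] [106. 805. 119.] [ 29. 915.  48.]
scene [373  66  14   7  81] [379.6  68.9] [168. 806. 119.] [ 95. 917.  48.]
scene [527 124  16  10 113] [534.8 128.5] [788. 836. 119.] [764. 948.  48.]
scene [515 149  15   9  81] [521.4 153.5] [813. 681. 119.] [791. 782.  48.]
scene [432 164  15  10 104] [438.5 168.5] [655. 446. 119.] [621. 528.  48.]
scene [365 215  17  13 156] [372.4 221.1] [637. 137. 119.] [602. 195.  48.]
scene [335 239  19  15 192] [343.  245.9] [633.  16. 119.] [598.  64.  48.]
scene [282 267   8   7  29] [285.7 270.1] [ 577. -138.  119.] [ 536. -103.   48.]
scene [301 266  21  16 226] [310.5 273.2] [ 629. -105.  119.] [593. -66.  48.]
scene blue [351 219   6   4  20] [353.5 220.5] [549. 174.  30.] [540. 186.  14.]
scene blue [388 237   6   5  24] [390.6 239.3] [676. 187.  30.] [669. 199.  14.]
scene blue [ 153  356   83   82 1812] [196.7 400.6] [ 630. -482.   30.] [ 623. -480.   14.]
```

View pics/topc.png

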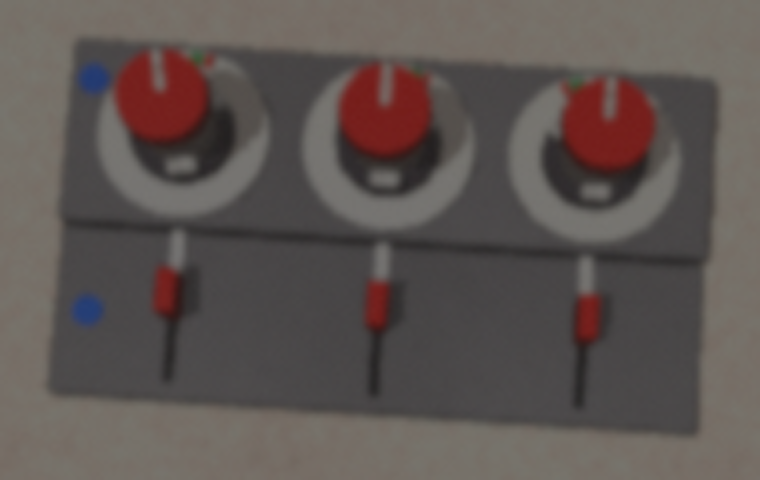

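View pics/scenec.png

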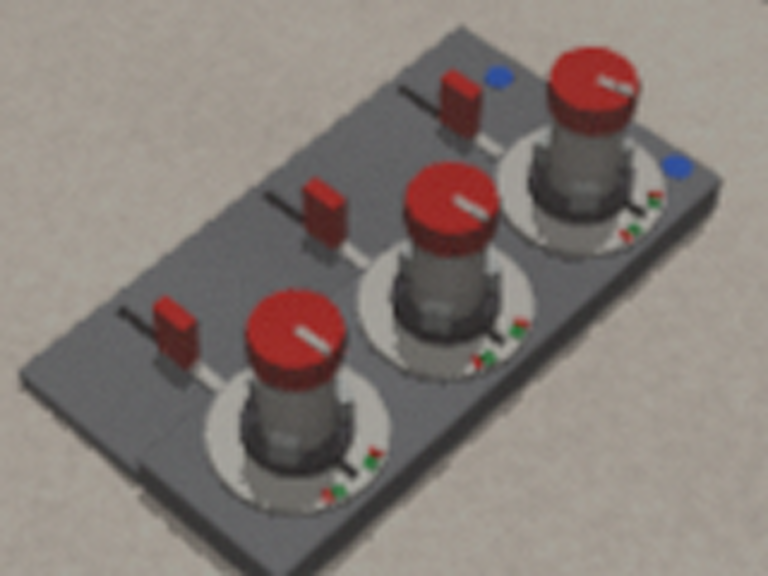

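```bash
cat >> h.py <<'E'
YAW=-0.0415
X=np.array([np.cos(YAW),np.sin(YAW),0]);Y=np.array([-np.sin(YAW),np.cos(YAW),0])
def q(a): return [float(np.cos(a/2)),float(np.sin(a/2)),0.,0.]
LID=[np.array([640,129.5,0]),np.array([635,9,0.]),np.array([630,-111,0.])]
E
python3 - <<'E'
from h import *
for L in LID:
    for z in(200,98):
        for a in (YAW,YAW-.35,YAW+.35): print(z,a,np.round(planner.solve_ik([L[0],L[1],z],q(a)),2))
    f=L-95*X; print('f',np.round(planner.solve_ik([f[0],f[1],24],q(YAW)),2),np.round(planner.solve_ik([f[0]-38,f[1],24],q(YAW)),2))
L=LID[0]
arm.move_to([L[0],L[1],200],q(YAW))
c=cams.calibration("wrist"); im=cams.snapshot("wrist"); cv2.imwrite("pics/w1.png",im[:,:,::-1])
import pickle; pickle.dump(c,open("w1.pkl","wb"))
print(arm.current_time_s(),arm.current_eef_pos())
print(proj(c,[[L[0],L[1],130]]), proj(c,[[L[0],L[1],36]]))
E
```

```text
200 -0.0415 [ 0.42  0.73 -1.03  1.56  0.65  1.23 -2.33]
200 -0.39149999999999996 [ 0.29  0.62 -0.77  1.56  0.46  1.15 -2.55]
200 0.3085 [ 0.47  0.79 -1.14  1.56  0.74  1.28 -2.04]
98 -0.0415 [ 0.3   0.76 -0.79  1.63  0.62  1.01 -2.31]
98 -0.39149999999999996 [ 0.18  0.7  -0.61  1.64  0.47  0.95 -2.55]
98 0.3085 [ 0.33  0.79 -0.86  1.63  0.67  1.04 -1.99]
f [ 0.23  0.71 -0.67  1.9   0.63  0.76 -2.41] [ 0.23  0.66 -0.68  1.99  0.64  0.71 -2.46]
200 -0.0415 [ 0.56  0.64 -0.9   1.61  0.53  1.16 -2.07]
200 -0.39149999999999996 [ 0.51  0.6  -0.82  1.61  0.48  1.14 -2.38]
200 0.3085 [ 0.57  0.64 -0.91  1.61  0.54  1.16 -1.73]
98 -0.0415 [ 0.44  0.7  -0.7   1.68  0.54  0.96 -2.08]
98 -0.39149999999999996 [ 0.4   0.68 -0.63  1.69  0.48  0.94 -2.39]
98 0.3085 [ 0.46  0.71 -0.73  1.68  0.56  0.97 -1.74]
f [ 0.41  0.66 -0.61  1.95  0.57  0.7  -2.17] [ 0.43  0.62 -0.62  2.04  0.58  0.66 -2.19]
200 -0.0415 [ 0.62  0.57 -0.69  1.6   0.39  1.11 -1.78]
200 -0.39149999999999996 [ 0.56  0.55 -0.6   1.6   0.34  1.1  -2.09]
200 0.3085 [ 0.71  0.62 -0.84  1.6   0.49  1.15 -1.5 ]
98 -0.0415 [ 0.54  0.67 -0.58  1.67  0.44  0.93 -1.81]
98 -0.39149999999999996 [ 0.49  0.65 -0.49  1.68  0.37  0.91 -2.11]
98 0.3085 [ 0.61  0.7  -0.68  1.67  0.52  0.96 -1.52]
f [ 0.55  0.64 -0.5   1.94  0.48  0.68 -1.86] [ 0.57  0.59 -0.51  2.03  0.48  0.63 -1.87]
3.2667 [640.31250583 128.33878442 199.89725305]
[[325.77790378 248.46897769]] [[325.86585631 216.5099234 ]]
```

View pics/w1.png

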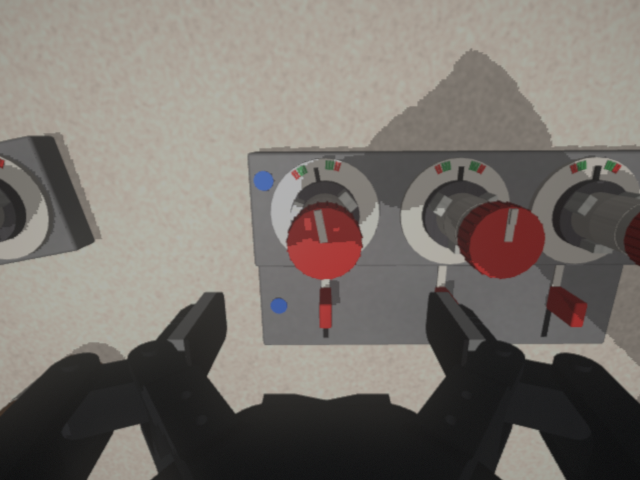

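The wrist picture shows lid 1 at about (324,242), with its pointer between the green groups at (317,172). The dial is centred near (325,213), close to the prediction. I refine the centre by fitting the lid silhouette.

Run:
```python
from h import *
import pickle
from scipy.optimize import minimize
def fit(im,c,L,others):
    b,g,r=[im[:,:,i].astype(int) for i in range(3)]
    th=np.linspace(0,2*np.pi,60)
    def sil(x,y,s=4):
        P=np.vstack([np.c_[x+25*np.cos(th),y+25*np.sin(th),np.full(60,z)] for z in(108,130)])
        h=cv2.convexHull((proj(c,P)*1).astype(np.float32))
        m=np.zeros(im.shape[:2],np.uint8); cv2.fillConvexPoly(m,np.round(h*16).astype(np.int32),1,shift=4); return m
    m=((r>60)&(g<r*0.5)&(b<r*0.5)).astype(np.uint8)
    roi=cv2.dilate(sil(*L[:2]),np.ones((9,9),np.uint8)); m=m&roi
    m=cv2.morphologyEx(m,cv2.MORPH_CLOSE,np.ones((9,9)))
    f=lambda p:(sil(*p)!=m).sum()
    best=min(((f((L[0]+dx,L[1]+dy)),L[0]+dx,L[1]+dy) for dx in np.arange(-6,6.1,.5) for dy in np.arange(-6,6.1,.5)))
    return best,m.sum()
im=cv2.imread("pics/w1.png");c=pickle.load(open("w1.pkl","rb"))
for i in(0,1): print("wrist",i,fit(im,c,LID[i],0))
for n in("top","scene"):
    im=cv2.imread(f"pics/{n}0.png");c=cams.calibration(n)
    for i in range(3): print(n,i,fit(im,c,LID[i],0))
```

```text
wrist 0 ((np.int64(539), np.float64(641.5), np.float64(131.0)), np.uint64(4236))
wrist 1 ((np.int64(869), np.float64(638.0), np.float64(11.0)), np.uint64(4596))
top 0 ((np.int64(94), np.float64(640.5), np.float64(128.5)), np.uint64(413))
top 1 ((np.int64(76), np.float64(637.0), np.float64(8.5)), np.uint64(420))
top 2 ((np.int64(79), np.float64(633.5), np.float64(-113.0)), np.uint64(420))
scene 0 ((np.int64(113), np.float64(639.0), np.float64(135.0)), np.uint64(213))
scene 1 ((np.int64(81), np.float64(635.5), np.float64(14.5)), np.uint64(277))
scene 2 ((np.int64(79), np.float64(632.5), np.float64(-106.5)), np.uint64(318))
```

```bash
cat >> h.py <<'E'
LID=[np.array([641,130.2,0]),np.array([637,10,0.]),np.array([632.5,-110,0.])]
A0=YAW+0.25
def st(s=''):
    print(s,'t',round(arm.current_time_s(),2),'p',np.round(arm.current_eef_pos(),1),'F',np.round(arm.current_wrist_force(),1),'M',np.round(arm.current_moment(),3),'gap',round(arm.current_finger_gap(),1),'j7',round(arm.current_joints()[6],4))
def pic(n,cam="wrist"):
    im=cams.snapshot(cam); cv2.imwrite(f"pics/{n}.png",im[:,:,::-1])
E
python3 - <<'E'
from h import *
L=LID[0]
st()
arm.move_to([L[0],L[1],160],q(A0)); st('above')
arm.move_straight([L[0],L[1],98],rate=100); st('down')
gripper_close(45); st('closed'); arm.pause(.2); st('settled')
pic('g1'); pic('g1s','scene')
print(np.round(arm.current_joints(),3))
im=cv2.imread("pics/g1s.png"); cv2.imwrite("pics/g1s.png",cv2.resize(im[150:330,230:470],None,fx=3,fy=3,interpolation=2))
E
```

```text
t 3.27 p [640.3 128.3 199.9] F [ 0.4 -0.8  0.1] M [0.024 0.018 0.05 ] gap 85.3 j7 -2.3259
above t 3.58 p [640.1 129.3 158.8] F [-0.8 -0.7  0.2] M [ 0.026 -0.026 -0.002] gap 85.3 j7 -2.1319
down t 4.34 p [641.1 130.6  98.1] F [ 0.1 -0.4 -0.2] M [-0.035 -0.004 -0.029] gap 85.3 j7 -2.168
closed t 4.78 p [641.8 128.9  99.2] F [-0.9 -3.5  5.8] M [-0.745  0.206  0.012] gap 48.9 j7 -2.168
settled t 4.97 p [641.8 128.9  99.1] F [-0.4 -3.8  5.7] M [-0.753  0.193  0.008] gap 48.9 j7 -2.168
[ 0.405  0.858 -0.991  1.625  0.79   1.105 -2.168]
```

View pics/g1.png

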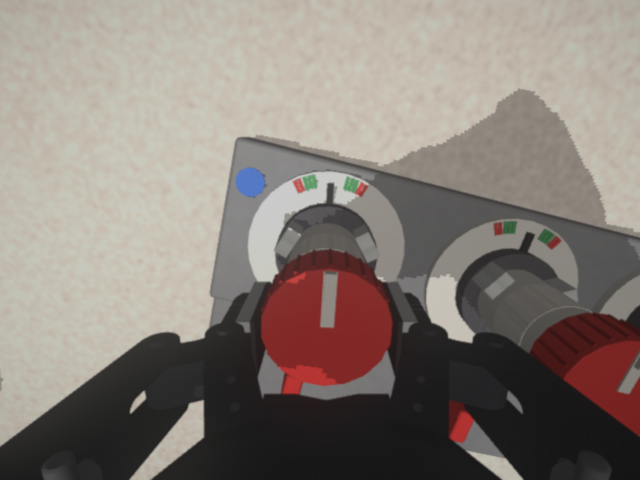

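View pics/g1s.png

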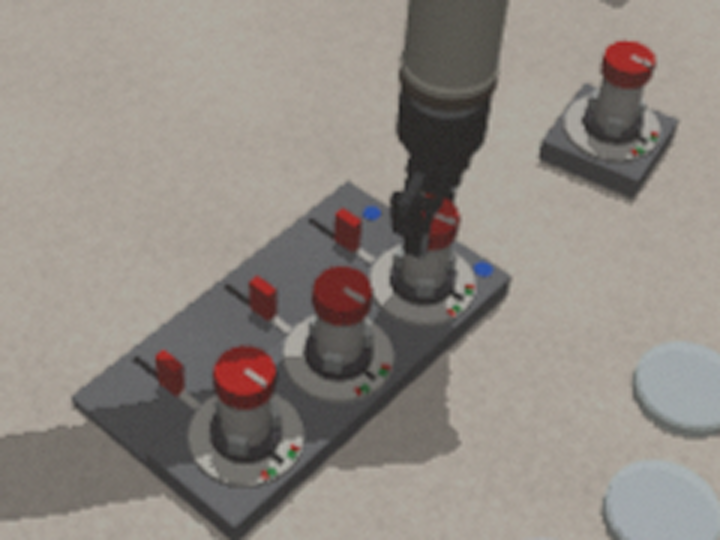

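Lid 1 is gripped: gap 48.9 mm and side forces below 6 N. The wrist view shows the pads on both sides of the lid, with the pointer at rest at (330,195). Next is a stepped clockwise twist.

```bash
cat >> h.py <<'E'
def twist(total,step=0.04,sgn=-1,start=None):
    j0=np.array(arm.current_joints()); 
    if start is None: start=j0[6]
    n=int(round(total/step)); print('start j7',start); m0=arm.current_moment()[2]
    for i in range(1,n+1):
        j=j0.copy(); j[6]=start+sgn*step*i; arm.move_joints(j)
        dm=arm.current_moment()[2]-m0
        print(round(step*i,3),'act',round(arm.current_joints()[6]-start,4),'dMz',round(dm,3))
        if abs(dm)>0.50: print('STOP'); break
    st()
E
python3 - <<'E'
from h import *
twist(0.28)
pic('t1')
im=cv2.imread("pics/t1.png"); cv2.imwrite("pics/t1c.png",cv2.resize(im[140:340,200:440],None,fx=3,fy=3,interpolation=2))
E
```

```text
start j7 -2.168016388410741
0.04 act -0.0389 dMz 0.143
0.08 act -0.0783 dMz 0.168
0.12 act -0.118 dMz 0.202
0.16 act -0.1579 dMz 0.272
0.2 act -0.1979 dMz 0.337
0.24 act -0.2378 dMz 0.42
0.28 act -0.2778 dMz 0.493
 t 6.83 p [641.7 129.3  99.2] F [-0.5  1.6  0.8] M [0.287 0.151 0.457] gap 48.9 j7 -2.4459
```

View pics/t1c.png

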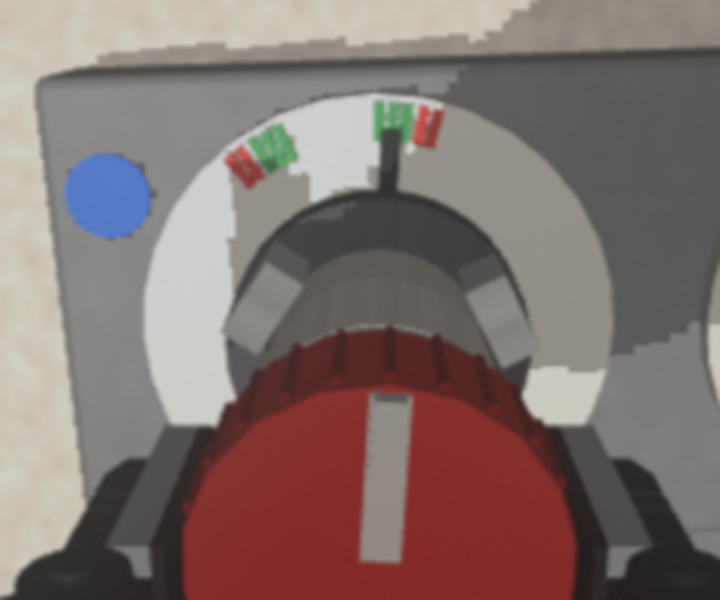

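Lid 1 is tight: its pointer is mid-green at crop (390,150), Mz is 0.46 N m, and the stripe still lines up with the pointer. I turn it back, release, and go to lid 2.

Run:
```python
from h import *
arm.pause(.1)
j=np.array(arm.current_joints()); j[6]=-2.168; arm.move_joints(j); st('back')
ungrasp(); st('open')
L=LID[0]; arm.move_straight([L[0],L[1],165],rate=150)
L=np.array([636.8,9.2]); arm.move_to([L[0],L[1],165],q(A0)); pic('w2')
arm.move_straight([L[0],L[1],98],rate=100); st('down')
gripper_close(45); arm.pause(.2); st('grip')
twist(0.28)
pic('t2')
im=cv2.imread("pics/t2.png"); cv2.imwrite("pics/t2c.png",cv2.resize(im[140:340,200:440],None,fx=3,fy=3,interpolation=2))
```

```text
back t 7.35 p [641.8 128.9  99.2] F [-1.6  0.4  1.4] M [0.01  0.254 0.043] gap 48.7 j7 -2.1719
open t 7.81 p [641.8 129.2  99.2] F [-0.1 -0.7 -1. ] M [ 0.014 -0.001  0.017] gap 85.8 j7 -2.1684
down t 9.82 p [637.2   9.5  98.3] F [ 0.1 -0.3 -0.2] M [ 0.008 -0.007  0.045] gap 85.3 j7 -1.9973
grip t 10.45 p [637.3   9.   98.9] F [-1.2 -1.5  6. ] M [-0.266  0.27   0.013] gap 48.7 j7 -1.9974
start j7 -1.997387041273759
0.04 act -0.0389 dMz 0.07
0.08 act -0.0784 dMz 0.016
0.12 act -0.1181 dMz 0.071
0.16 act -0.158 dMz -0.004
0.2 act -0.198 dMz 0.081
0.24 act -0.238 dMz 0.087
0.28 act -0.2779 dMz 0.095
 t 12.2 p [637.3   9.4  99. ] F [-1.1  1.6  2.5] M [0.401 0.297 0.107] gap 48.8 j7 -2.2753
```

View pics/t2c.png

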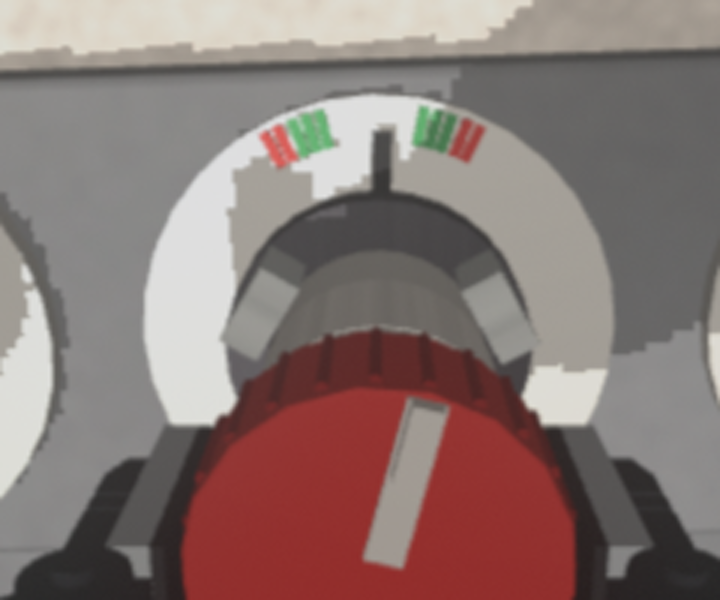

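View pics/w2.png

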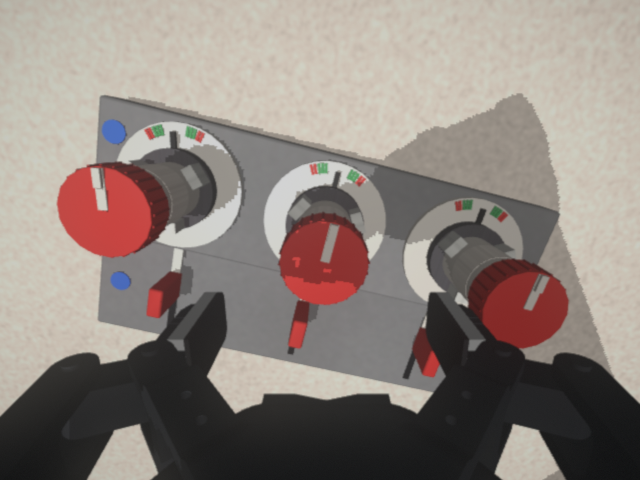

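Lid 2 slips: the torque plateaus at about 0.1 N m, the pointer sits midway short of green at crop (382,150), and the stripe has turned well past it. I turn it a little further, release, and try lid 3.

Run:
```python
from h import *
twist(0.08); arm.pause(.1)
ungrasp(); st('open')
L=np.array([637,9.4]); arm.move_straight([L[0],L[1],165],rate=150)
L=np.array([632.2,-110.7]); arm.move_to([L[0],L[1],165],q(A0)); pic('w3')
arm.move_straight([L[0],L[1],98],rate=100); st('down')
gripper_close(45); arm.pause(.2); st('grip')
twist(0.28)
pic('t3')
im=cv2.imread("pics/t3.png"); cv2.imwrite("pics/t3c.png",cv2.resize(im[140:340,200:440],None,fx=3,fy=3,interpolation=2))
```

```text
start j7 -2.275466020469489
0.04 act -0.0383 dMz -0.014
0.08 act -0.0781 dMz 0.048
 t 12.75 p [637.3   9.6  99. ] F [-0.   1.   2.8] M [0.356 0.216 0.089] gap 49.0 j7 -2.3536
open t 13.31 p [637.3   9.1  98.9] F [-0.   0.2  0.7] M [ 0.027  0.065 -0.028] gap 85.5 j7 -2.3554
down t 15.32 p [ 632.6 -110.5   98.3] F [ 0.2 -1.2  0.5] M [0.016 0.027 0.04 ] gap 85.4 j7 -1.845
grip t 15.96 p [ 632.6 -110.9   98.9] F [-1.4 -0.7  5.5] M [-0.16   0.265 -0.029] gap 48.6 j7 -1.845
start j7 -1.8450487773699766
0.04 act -0.0389 dMz 0.114
0.08 act -0.0782 dMz 0.14
0.12 act -0.118 dMz 0.18
0.16 act -0.1579 dMz 0.248
0.2 act -0.1978 dMz 0.381
0.24 act -0.2378 dMz 0.39
0.28 act -0.2779 dMz 0.494
 t 17.71 p [ 632.6 -110.5   98.9] F [-1.5  1.6  2.9] M [0.311 0.249 0.465] gap 49.0 j7 -2.1229
```

View pics/t3c.png

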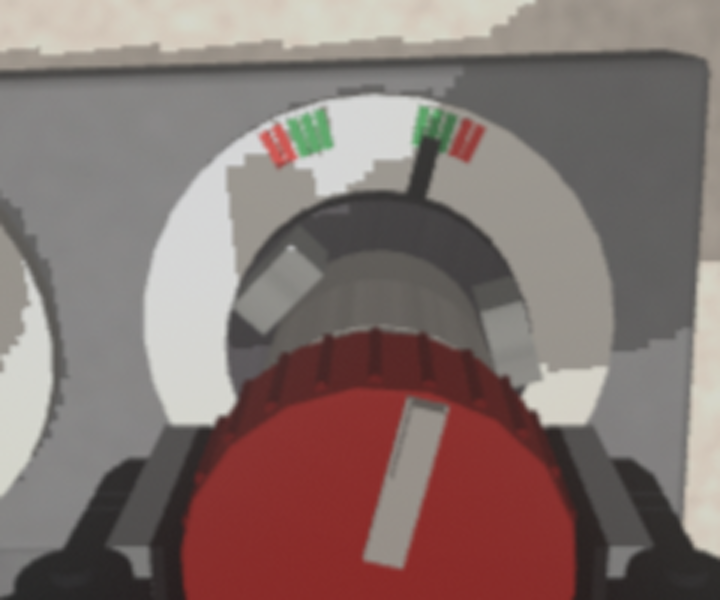

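View pics/w3.png

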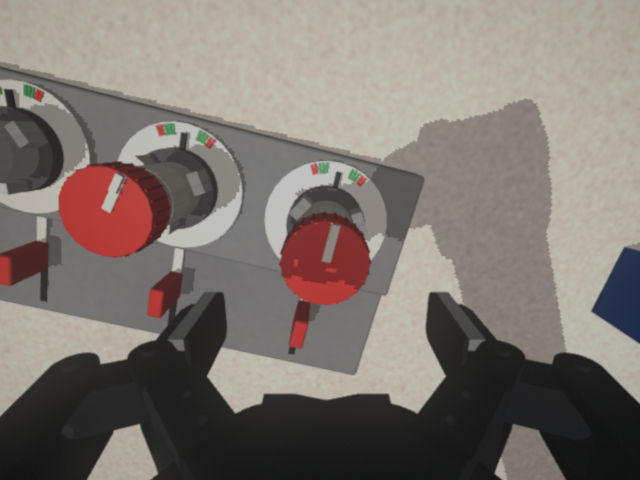

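Lid 3 is tight: its pointer is mid-green at crop (430,150) and Mz is 0.465 N m. I turn it back, release, and pull flag 2.

Run:
```python
from h import *
arm.pause(.1)
j=np.array(arm.current_joints()); j[6]=-1.845; arm.move_joints(j); st('back')
ungrasp(); st('open')
arm.move_straight([632.2,-110.7,165],rate=150)
f=np.array([637.2,9.2,0])-95*X; print(f)
arm.move_to([f[0],f[1],140],q(YAW)); 
c=cams.calibration("wrist"); print('pred tab top',proj(c,[[f[0],f[1],56]])); pic('f0')
arm.move_straight([f[0],f[1],60],rate=120); st('mid'); pic('f1')
```

```text
back t 18.23 p [ 632.6 -110.9   99. ] F [-1.1  0.1  3.1] M [ 0.167  0.282 -0.015] gap 48.7 j7 -1.8489
open t 18.69 p [ 632.6 -110.7   98.9] F [-0.  -0.  -0.1] M [-0.01   0.019 -0.052] gap 85.9 j7 -1.8455
[542.28179513  13.14136844   0.        ]
pred tab top [[327.0039577  241.25576321]]
mid t 20.82 p [542.8  13.5  60.4] F [-0.3 -0.4  0.1] M [0.003 0.045 0.016] gap 85.6 j7 -2.3731
```

View pics/f0.png

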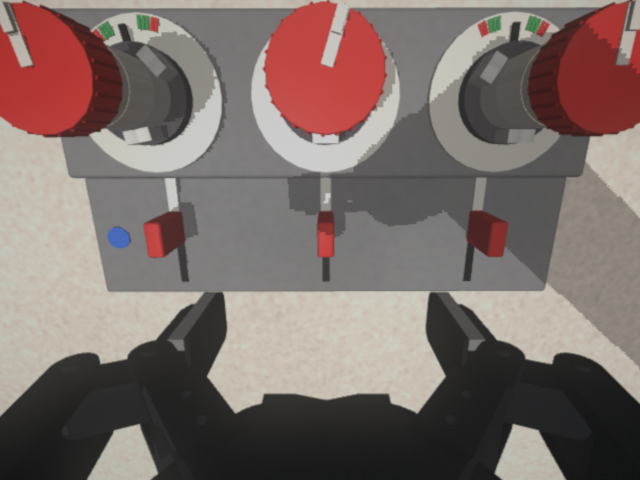

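View pics/f1.png

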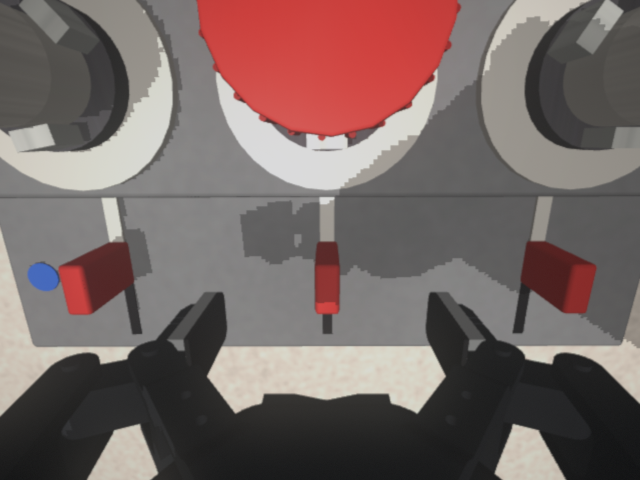

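The tab stands centred between the fingers at (327,275). I descend with a contact guard, pinch and pull.

Run:
```python
from h import *
f=np.array([637.2,9.2,0])-95*X
print(arm.move_straight([f[0],f[1],24],rate=80,contact_N=8)); st('down')
gripper_close(30); arm.pause(.1); st('grip')
p=np.array(arm.current_eef_pos()); t=p-36.5*X
print(arm.move_straight(list(t),rate=40)); arm.pause(.2); st('pulled')
print('travel',(np.array(arm.current_eef_pos())-p)@-X)
pic('p1')
```

```text
False
down t 21.47 p [542.   13.4  23.6] F [0.1 1.  0.3] M [-0.006 -0.065 -0.038] gap 85.7 j7 -2.4134
grip t 22.23 p [542.4  13.1  24.2] F [-1.1  0.2  3.2] M [-0.113  0.169  0.09 ] gap 11.8 j7 -2.4134
False
pulled t 23.48 p [507.3  14.5  24.2] F [ 6.2 -1.8 -4. ] M [-0.104 -1.362  0.048] gap 11.4 j7 -2.4515
travel 35.132271020959955
```

View pics/p1.png

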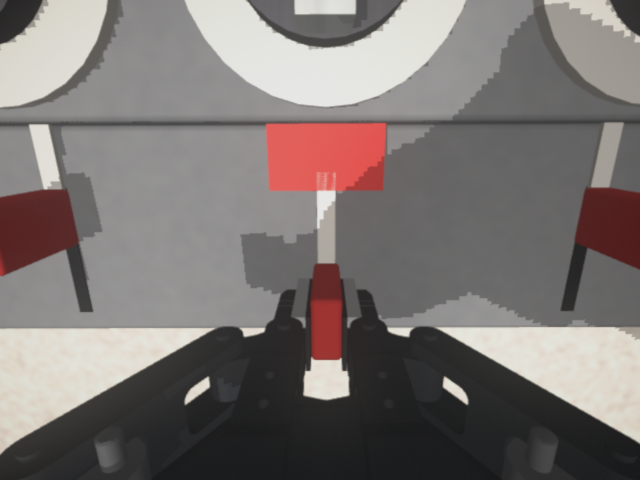

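Tab 2 is fully out: 35 mm of travel against its stop, with the red plate showing at (326,157). I release, retreat and check all the clamps and flags before handing in.

Run:
```python
from h import *
ungrasp(); st('open')
p=arm.current_eef_pos(); arm.move_straight([p[0],p[1],230],rate=150); 
arm.move_straight([400,p[1],300],rate=150)
arm.pause(.3); st('away')
pic('e1'); pic('es','scene'); pic('et','top')
im=cv2.imread("pics/es.png"); cv2.imwrite("pics/esc.png",cv2.resize(im[205:325,250:410],None,fx=4.8,fy=4.8,interpolation=2))
```

```text
open t 24.24 p [505.9  14.7  24.2] F [ 0.3 -0.5 -0.6] M [-0.002  0.019  0.054] gap 85.2 j7 -2.4514
away t 28.49 p [400.   14.9 300. ] F [ 0.1 -0.3  0.6] M [-0.007  0.004 -0.013] gap 85.7 j7 -1.3987
```

View pics/esc.png

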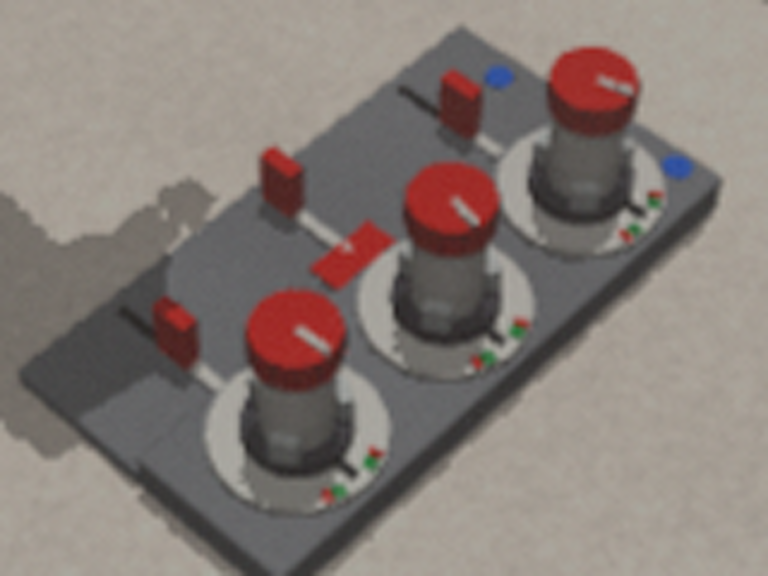

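View pics/et.png

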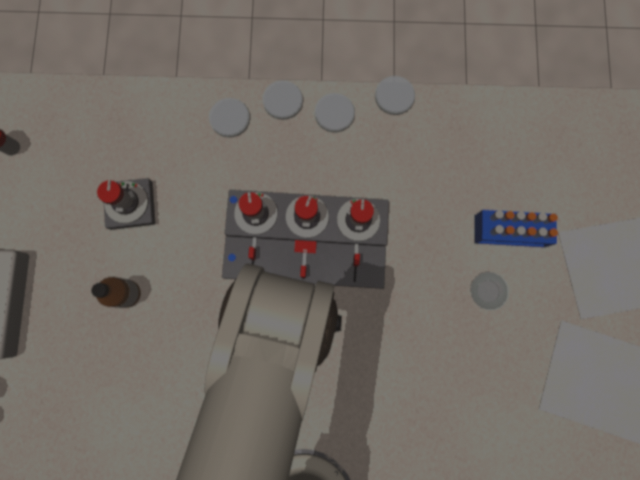

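The final pictures show tab 2 out with its red plate, tabs 1 and 3 home, and all three pointers back at rest. The bottle, dish and tube rack are where they were, and the arm is clear of everything. I hand in.

Run:
```python
from rig import arm
arm.sign_off(); print(arm.current_time_s())
```

```text
the job is handed in; nothing more can be done
the job is handed in; nothing more can be done
```

The job is done and handed in at about 28.5 s of robot time: the middle jar's lid is loose and its flag is out, and the other two lids are tight.

| Place | Result | Torque | Pointer | Flag tab |
|---|---|---|---|---|
| 1 (blue dots) | Tight | about 0.46 N m at 0.28 rad | Mid-green, then turned back and released | Left home |
| 2 (middle) | Slipped | about 0.1 N m | Stayed short of green | Pulled out 35 mm to its stop, red plate showing |
| 3 (no dots) | Tight | about 0.47 N m at 0.28 rad | Mid-green, then turned back and released | Left home |

I twisted each lid clockwise in small steps. The loose lid was turned about 0.36 rad in all, well past 10 degrees beyond the slip.

**Last checks:** the scene and top pictures showed the pointers back at rest, tabs 1 and 3 home, and the bottle, dish and tube rack unmoved. The arm was clear, with wrist force near zero.

**One disagreement:** the scene camera put the lids about 5 mm further along y than the top and wrist cameras did. The lid positions felt when gripping agreed with the top and wrist cameras to about 2 mm, so I used those. I also noted some noise in the torque readings, up to about 0.1 N m, but it did not affect which lids counted as loose or tight.

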